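# Pack up the paint-pouring station

### The arm

A 6-joint arm with a two-finger parallel gripper is mounted at the origin on the work surface. World frame = base frame: x ahead of the robot, y to its left, z up, the work surface at z = 0. Lengths are in m, angles in rad, forces in N, time in s.
With the tool pointing down it reaches from about 0.275 to 1 m from the base axis. Payload 8.4 kg.
Tool frame: the origin (TCP) lies midway between the tips of the shut fingers; the grasp point (between the pads) lies 19 mm behind it; y points along the fingers, x is the direction in which the jaws open and shut, and the axes are right-handed (so a half turn about y gives the same grasp; the last joint's range is limited). The gripper opens to 85 mm and grips with 20 to 120 N. Pads are 22 mm wide; open, the fingers measure 114 mm over their backs; the gripper's body (76 mm by 85 mm) begins 54 mm behind the grasp point. The pads swing forward as they close: fully open they stand 13 mm farther back than shut.
Start: joints at [-1.15, 0.353, 1.633, -0, 1.155, -0.002], TCP at [0.256, -0.57, 0.231] pointing down, gripper open.
Joint ranges: [-2.63, 2.63], [-0.92, 2.1], [0.06, 2.66], [-1.3, 4.44], [0, 2.69], [-3.02, 3.02]. Speed limits (rad/s): [2.22, 2.22, 2.79, 3.14, 3.14, 3.14].

### API

Orientations are given as a rotation vector (axis times angle).
In Python, from bench import ctrl gives the robot as it stands.
- The arm moves only by the shell command python3 -m creep 'ROWS'. ROWS is JSON, a list that holds one entry, the list of rows, each a list of 7 numbers: the turn, a rotation vector about the tool's x, y, z in rad, then the shift along the tool's x, y, z in m, then the finger opening in m, from 0 to 0.0854. A call has 1 to 8 rows; each row shifts and turns the commanded pose from where the row before left it, along the tool's axes as they then stand; what a row does not reach is not made up. A row lasts 1/10 s, in which the tool goes at most 50 mm and 8.59 degrees, less where a joint would pass 70% of its speed; a pose out of reach is approached as far as the arm can. A call with a gripper value outside its range is refused whole. The fingers move at their own pace and stop on an object; the grip force is fixed at half the most. Time passes only in rows, so rows that do not move let the fingers close. It gives the time, the measured TCP pose, the force and the opening at its end, in the units of the state.
- ctrl.read_state(): the state, without advancing time (a new reading comes with each control period).
- ctrl.camera(name): name is "side" or "top" or "wrist"; returns (picture, depth): 480x640x3 uint8, red, green, blue; 480x640 float32, m along the optical axis (not along the pixel's ray), 0 where there is no reading.
- ctrl.calibration(name): a dict with "vfov" (degrees; the focal length in pixels is half the picture's height over the tangent of half this angle, whatever the lens; pixels are square), "cx", "cy" (the principal point, pixels), "view" (4x4, takes a point from world to camera coordinates); the wrist camera has in their place "tool_from_camera" (4x4, takes a point from camera to tool coordinates, whose origin is the TCP and whose axes are the tool frame's). Camera axes: x right, y up, looking along -z (the intrinsics and any distortion apply to the point x, -y, -z); pixel columns grow to the right and rows downward; lengths in m; the calibration is good to about 2 mm. A picture is of the moment at which its call begins: read the wrist's pose just before it. calibration takes no time and is no camera call.
- ctrl.job_done(): hands the job in, once; it reports no verdict.
Trained networks look in the newest picture that a camera, given by its name, has taken for a name from the list of things; names that differ only in an ending like _2 or _b are one class to them, and where a whole thing is asked for, a point or a joint stands for the part that bears it (a point fixed in the world has none). Each returns a list of dicts, best first, with "p" (0 to 1); they miss things now and then, are a little off and sometimes report something else, mostly with a low value. They report only what shows in the picture. A call takes as long as a camera call. They do not tell look-alikes from the thing itself.
- ctrl.outline_of(camera, target): "region" (480x640 bool, what is visible of it) and "xy" ([column, row] in pixels, amid what is visible of it).
- ctrl.landmark_of(camera, target): "xy" ([column, row] in pixels: a listed point, or the origin of a listed thing).
The state is a dict: "t": time; "joints": joint angles; "dq": joint speeds; "joint_efforts": joint torques, N m; "tool_pos": TCP position; "orientation": TCP orientation; "ft_force": force on the tool from outside, world axes, zero at the start; "torque": the same for the moment, N m; "opening": finger opening in m.
Only numpy, scipy, OpenCV 4.12 (cv2) and the standard library are available. Lean on these libraries where they do the work, as an engineer would, in place of code of your own. Each camera call takes 0.05 s, during which the arm holds its last target. There are 200 camera calls.

### The job

Pack up this paint-pouring place: tip the drip tray so that all the wet yellow stand-offs slide off into the green basket, without touching them with the gripper, and set the empty tray back flat on the middle of the blue pad. Press the red button on the paint chest so that its hidden drawer springs out, stand every paint pot on the table (orange, purple, lime or blue with white lid) upright inside, and then push the drawer fully home so that it stays latched. Leave the squeeze bottles, the tumbler and the flask alone.

Things in the scene. Friction and masses are not known exactly. Their poses are not given: they have to be found in the camera images.
- button (a joint): the red push-to-open latch button on top of the paint chest, a round cap 30 mm across: 0 = up, 0.010 m = fully down; sprung (1.5 N to start, 4 N fully down); pressed down at least 8 mm it lets go of the drawer, and it rises again when let go
- button_top (a point): centre of the top face of the red latch button: 16 mm above the chest's lid when up, the lid being 76 mm above the table. The chest is 170 mm deep and 252 mm wide and fixed; the button sits 20 mm in front of its middle
- drawer (a joint): how far the hidden drawer is out of the white paint chest: about 0 = shut and latched, 0.135 m = fully out. No handle. Unlatched, a damped spring (5 N shut, 1.5 N out) drives it out to its stop by itself. To shut it, push its front back past 0 (it gives up to 4 mm more, to -0.004) until the latch snaps in, at most about 10 N; not latched, it springs out again
- drawer_in (a point): centre of the drawer's inner floor, 12 mm above the table; moves with the drawer; its -x axis is the way the drawer comes out, y lies along the chest's front. The inside is 139 mm (x) by 212 mm (y); side and back walls rise 34 mm above the floor, the front panel 60 mm. Fully out, the inside lies clear in front of the chest
- basket: green slatted wash basket, open at the top, 170 mm (x) by 220 mm (y) by 80 mm high, walls 5 mm, fixed to the table; origin at the centre of its underside
- pad: flat blue absorbent pad with a white middle, 250 mm (x) by 270 mm (y), 2 mm thick, fixed; origin at the centre of its underside
- tray: aluminium drip tray, about 0.2 kg, standing on the pad: floor 170 mm (x) by 114 mm (y), 4 mm thick; walls up to 26 mm on three sides, open (no wall) at its -x end, the pouring end. Over its middle a bail handle: thin uprights at both sides carry a wooden grip bar. Origin at the centre of its underside
- drawer_front (a point): centre of the outer face of the drawer's teal front panel (10 mm thick, 248 mm wide in y, reaching from 4 to 72 mm above the table); this point is 40 mm above the table; the face looks along the point's -x axis
- tray_handle (a point): middle of the tray's wooden grip bar, 90 mm above the tray's underside (axes as the tray's): the bar runs along the tray's y, 118 mm long, 16 mm thick (x), 18 mm high (z); 77 mm of free height between the tray's floor and the bar
- standoff1: canvas stand-off, a yellow plastic pyramid wet with paint: base 33 mm square, 28 mm high, 20 g, at first lying on the tray; origin at the centre of its base; may be absent. Friction on the tray about 0.6: it slides off at a tilt of 27 to 35 degrees
- standoff2: canvas stand-off, a yellow plastic pyramid wet with paint: base 33 mm square, 28 mm high, 20 g, at first lying on the tray; origin at the centre of its base; may be absent. Friction on the tray about 0.6: it slides off at a tilt of 27 to 35 degrees
- standoff3: canvas stand-off, a yellow plastic pyramid wet with paint: base 33 mm square, 28 mm high, 20 g, at first lying on the tray; origin at the centre of its base; may be absent. Friction on the tray about 0.6: it slides off at a tilt of 27 to 35 degrees
- standoff4: canvas stand-off, a yellow plastic pyramid wet with paint: base 33 mm square, 28 mm high, 20 g, at first lying on the tray; origin at the centre of its base; may be absent. Friction on the tray about 0.6: it slides off at a tilt of 27 to 35 degrees
- pot1: orange paint pot with a white lid, a cylinder 44 mm in diameter and 46 mm high, 55 to 115 g, standing on the table; origin at the centre of its underside; may be absent
- pot2: purple paint pot with a white lid, a cylinder 44 mm in diameter and 46 mm high, 55 to 115 g, standing on the table; origin at the centre of its underside; may be absent
- pot3: lime green paint pot with a white lid, a cylinder 44 mm in diameter and 46 mm high, 55 to 115 g, standing on the table; origin at the centre of its underside; may be absent
- pot4: blue paint pot with a white lid, a cylinder 44 mm in diameter and 46 mm high, 55 to 115 g, standing on the table; origin at the centre of its underside; may be absent
- squeeze_orange: orange squeeze bottle, 52 mm in diameter, 137 mm high; a bystander, not to be disturbed; origin at the centre of its underside
- squeeze_purple: purple squeeze bottle, 52 mm in diameter, 137 mm high; a bystander, not to be disturbed; origin at the centre of its underside
- squeeze_lime: lime squeeze bottle, 52 mm in diameter, 137 mm high; a bystander, not to be disturbed; origin at the centre of its underside
- tumbler: grey tumbler, 72 mm in diameter, 100 mm high; a bystander, not to be disturbed; origin at the centre of its underside
- flask: white and black drinking flask, 68 mm in diameter, 198 mm high; a bystander, not to be disturbed; origin at the centre of its underside
Things that resemble listed ones, but are neither listed nor needed, are in the scene too. Leave any turquoise look-alike of the pot4 alone.

How it is judged:
On the way, in this order (a step that is already met when the one before it is completed fails the run):
1. the latch button is pressed and the hidden drawer springs out (value of joint drawer above 0.12 m), for 0.2 s.
2. every paint pot stands upright inside the drawer while it is still out (value of joint drawer above 0.1 m and x of pot1 in the frame of drawer_in between -0.072 and 0.072 m and y of pot1 in the frame of drawer_in between -0.106 and 0.106 m and z of pot1 in the frame of drawer_in between -0.005 and 0.012 m and angle between each of pot1, pot2, pot3, pot4's own z axis and vertical below 0.2 rad and x of pot2 in the frame of drawer_in between -0.072 and 0.072 m and y of pot2 in the frame of drawer_in between -0.106 and 0.106 m and z of pot2 in the frame of drawer_in between -0.005 and 0.012 m and x of pot3 in the frame of drawer_in between -0.072 and 0.072 m and y of pot3 in the frame of drawer_in between -0.106 and 0.106 m and z of pot3 in the frame of drawer_in between -0.005 and 0.012 m and x of pot4 in the frame of drawer_in between -0.072 and 0.072 m and y of pot4 in the frame of drawer_in between -0.106 and 0.106 m and z of pot4 in the frame of drawer_in between -0.005 and 0.012 m), for 0.2 s.
3. the drawer is pushed home (value of joint drawer below 0.006 m), for 0.2 s.
At the end, for the whole second after the job is handed in: The drawer is shut and latched (less than 6 mm out) with every paint pot upright (within 0.2 rad) on its floor; every yellow stand-off lies inside the green basket; the tray stands flat and at rest on the blue pad, its centre within 70 mm of the pad's centre (value of joint drawer below 0.006 m and x of pot1 in the frame of drawer_in between -0.072 and 0.072 m and y of pot1 in the frame of drawer_in between -0.106 and 0.106 m and z of pot1 in the frame of drawer_in between -0.005 and 0.012 m and angle between each of pot1, pot2, pot3, pot4's own z axis and vertical below 0.2 rad and x of pot2 in the frame of drawer_in between -0.072 and 0.072 m and y of pot2 in the frame of drawer_in between -0.106 and 0.106 m and z of pot2 in the frame of drawer_in between -0.005 and 0.012 m and x of pot3 in the frame of drawer_in between -0.072 and 0.072 m and y of pot3 in the frame of drawer_in between -0.106 and 0.106 m and z of pot3 in the frame of drawer_in between -0.005 and 0.012 m and x of pot4 in the frame of drawer_in between -0.072 and 0.072 m and y of pot4 in the frame of drawer_in between -0.106 and 0.106 m and z of pot4 in the frame of drawer_in between -0.005 and 0.012 m and x of standoff1 in the frame of basket between -0.085 and 0.085 m and y of standoff1 in the frame of basket between -0.11 and 0.11 m and z of standoff1 in the frame of basket between -0.005 and 0.075 m and x of standoff2 in the frame of basket between -0.085 and 0.085 m and y of standoff2 in the frame of basket between -0.11 and 0.11 m and z of standoff2 in the frame of basket between -0.005 and 0.075 m and x of standoff3 in the frame of basket between -0.085 and 0.085 m and y of standoff3 in the frame of basket between -0.11 and 0.11 m and z of standoff3 in the frame of basket between -0.005 and 0.075 m and x of standoff4 in the frame of basket between -0.085 and 0.085 m and y of standoff4 in the frame of basket between -0.11 and 0.11 m and z of standoff4 in the frame of basket between -0.005 and 0.075 m and horizontal distance between tray and pad below 0.07 m and angle between tray's own z axis and vertical below 0.08 rad and height (world z) of tray below 0.008 m and linear speed of each of tray, pot1, pot2, pot3, pot4 below 0.02 m/s); the robot touches nothing.
It fails at once if the gripper's fingers touch a wet stand-off (contact force between the fingers and standoff1 above 0.5 N or contact force between the fingers and standoff2 above 0.5 N or contact force between the fingers and standoff3 above 0.5 N or contact force between the fingers and standoff4 above 0.5 N).
It fails at once if a squeeze bottle, the tumbler or the flask is shoved more than 40 mm or knocked over (distance of any of squeeze_orange, squeeze_purple, squeeze_lime, tumbler, flask from where it was at the start of the episode above 0.04 m or angle between any of squeeze_orange, squeeze_purple, squeeze_lime, tumbler, flask's own z axis and vertical above 0.5 rad).
Of pot1, pot2, pot3, pot4 only 3 to 4 are there at a start; the rules pass over those that are not, and their reading is None.
Of standoff1, standoff2, standoff3, standoff4 only 2 to 4 are there at a start; the rules pass over those that are not, and their reading is None.
At some moment in a run one of pot1, pot2, pot3, pot4 may be knocked a few centimetres aside while the robot is not near it.
It also fails if it takes over 200 s, if anything falls off the work surface, if the arm or the gripper's body presses on something with over 40 N, if the wrist force passes 120 N, or if a joint passes its speed limit or range.

## Working session

There is one attempt and no reset: what is moved stays moved. The work goes in short steps, Python scripts to look and compute and a shell command to move; the robot and the scene stay as the last step left them, time stands still between calls to the robot, and variables do not carry over. Pictures are saved under pics/ and viewed, about 12 in all and at most 16, crops included, and the job is handed in when it is done.

```bash
ls; mkdir -p pics; cat > h.py <<'E'
from bench import ctrl
import numpy as np, cv2
from scipy.spatial.transform import Rotation as R
def look(n):
    s=ctrl.read_state(); im,d=ctrl.camera(n); return s,im,d
def cam(n,s=None):
    c=ctrl.calibration(n); f=240/np.tan(np.radians(c['vfov'])/2)
    if n=='wrist':
        T=np.eye(4);T[:3,:3]=R.from_rotvec(s['orientation']).as_matrix();T[:3,3]=s['tool_pos']
        W=T@np.array(c['tool_from_camera'])
    else: W=np.linalg.inv(np.array(c['view']))
    return f,c['cx'],c['cy'],W,c
def pts(n,d,s=None):
    f,cx,cy,W,c=cam(n,s); v,u=np.mgrid[0:480,0:640]
    P=np.stack([(u-cx)/f*d,-(v-cy)/f*d,-d],-1); X=P@W[:3,:3].T+W[:3,3]; X[d<=0]=np.nan; return X
def pix(n,uv,z,s=None):
    "intersect pixel ray with plane z"
    f,cx,cy,W,c=cam(n,s); r=W[:3,:3]@np.array([(uv[0]-cx)/f,-(uv[1]-cy)/f,-1]); return W[:3,3]+r*(z-W[2,3])/r[2]
def save(im,name): cv2.imwrite('pics/'+name,im[...,::-1])
E
python3 - <<'E'
from h import *
for n in('top','side'):
    s,im,d=look(n); save(im,n+'1.png'); c=ctrl.calibration(n); print({k:v for k,v in c.items() if k!='view'}); print(cam(n)[3].round(3))
    X=pts(n,d)
    names="button_top drawer_front drawer_in basket pad tray tray_handle standoff1 pot1 pot2 pot3 pot4 squeeze_orange squeeze_purple squeeze_lime tumbler flask".split() if n=='top' else []
    for t in names:
        for o in ctrl.outline_of(n,t)[:5]:
            if o['p']<.3: continue
            m=o['region']; P=X[m]; P=P[~np.isnan(P[:,0])]
            print(t,round(o['p'],2),np.round(o['xy']),m.sum(),np.median(P,0).round(3),np.percentile(P,2,0).round(3),np.percentile(P,98,0).round(3))
s=ctrl.read_state();print(s)
E
```

```text
pics
{'vfov': 50.018482260285666, 'cx': 313.33257846165907, 'cy': 236.47303270673657}
[[ 0.034  0.978 -0.206  0.266]
 [-0.999  0.032 -0.012  0.003]
 [-0.005  0.206  0.979  1.234]
 [ 0.     0.     0.     1.   ]]
button_top 0.56 [299. 179.] 136 [0.64  0.05  0.092] [0.628 0.037 0.081] [0.656 0.064 0.096]
drawer_front 0.35 [173. 169.] 622 [0.665 0.36  0.077] [0.649 0.344 0.002] [0.707 0.392 0.132]
drawer_in 0.7 [501. 218.] 123 [ 0.587 -0.432  0.025] [ 0.557 -0.454  0.006] [ 0.606 -0.404  0.101]
basket 0.68 [445. 311.] 6996 [ 0.357 -0.303  0.006] [ 0.26  -0.394  0.001] [ 0.458 -0.187  0.082]
pad 0.75 [204. 174.] 562 [0.655 0.278 0.078] [0.64  0.261 0.008] [0.683 0.307 0.131]
pad 0.72 [498. 247.] 7079 [ 0.558 -0.39   0.002] [ 0.402 -0.541 -0.003] [ 0.709 -0.233  0.008]
tray 0.83 [482. 232.] 3026 [ 0.545 -0.386  0.008] [ 0.47  -0.471  0.001] [ 0.648 -0.31   0.103]
tray_handle 0.56 [482. 231.] 2890 [ 0.545 -0.385  0.008] [ 0.472 -0.471  0.002] [ 0.648 -0.31   0.103]
standoff1 0.73 [471. 218.] 172 [ 0.574 -0.364  0.019] [ 0.562 -0.385  0.006] [ 0.592 -0.349  0.036]
standoff1 0.69 [404. 150.] 
[... 2905 characters left out ...]
0.688  0.725  0.922]
 [ 0.     0.     0.     1.   ]]
{'t': 0.95, 'joints': array([-1.15037392e+00,  3.53000799e-01,  1.63346236e+00, -4.02380251e-06,
        1.15520087e+00, -2.40394476e-03]), 'dq': array([-0.00032053, -0.00011566, -0.00041657, -0.00069927,  0.00080681,
       -0.00021466]), 'joint_efforts': array([ 1.30845438e-03, -6.05166078e+01, -3.42440593e+01, -5.47651371e-05,
        1.02491631e-03,  7.22375717e-06]), 'tool_pos': array([ 0.25644444, -0.5699274 ,  0.23125374]), 'orientation': array([-1.38002802,  0.8924015 , -0.89229985]), 'ft_force': array([ 0.23978933, -0.34743812,  0.02559949]), 'torque': array([-0.04058325,  0.00083781, -0.0188999 ]), 'opening': 0.08540696893366959}
```

View pics/top1.png

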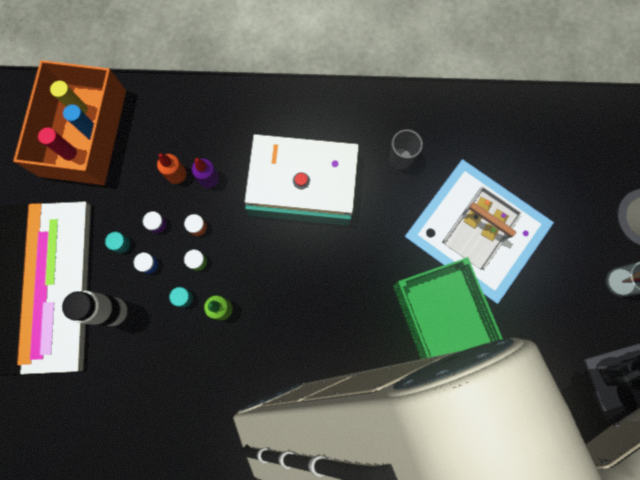

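```bash
python3 - <<'E'
from h import *
s,im,d=look('top'); X=pts('top',d)
hsv=cv2.cvtColor(im,cv2.COLOR_RGB2HSV)
print('pots hue')
for u,v in [(195,261),(157,220),(183,296),(144,262),(193,225)]:
    p=im[v-8:v+14,u-10:u+11].reshape(-1,3); h=hsv[v-8:v+14,u-10:u+11].reshape(-1,3); k=h[:,1]>90; print(u,v,np.median(p[k],0),k.sum())
# chest: lid heights near .076
m=abs(X[...,2]-.076)<.006; m&=(X[...,1]<.22)&(X[...,1]>-.12)&(X[...,0]>.5)
p=X[m][:,:2]; print('lid',m.sum(),cv2.minAreaRect(p.astype(np.float32)),p.min(0),p.max(0))
# basket rim
m=abs(X[...,2]-.08)<.005; m&=(X[...,1]<-.15)&(X[...,0]<.5); p=X[m][:,:2]; print('basket',m.sum(),cv2.minAreaRect(p.astype(np.float32)))
for t in ('pad','tray','tray_handle','basket','button_top','drawer_front'):
    z={'pad':0,'tray':.002,'tray_handle':.092,'basket':0,'button_top':.092,'drawer_front':.04}[t]
    for o in ctrl.landmark_of('top',t)[:2]: print(t,o['p'],np.round(o['xy']),pix('top',o['xy'],z).round(3))
# handle points
m=(X[...,2]>.09)&(X[...,2]<.107)&(X[...,0]>.47)&(X[...,0]<.68)&(X[...,1]<-.25)&(X[...,1]>-.55); p=X[m]; print('handle',m.sum(),cv2.minAreaRect(p[:,:2].astype(np.float32)),np.median(p,0))
# pad blue
m=(abs(X[...,2])<.012)&(hsv[...,0]>95)&(hsv[...,0]<130)&(hsv[...,1]>100)&(X[...,1]<-.2); p=X[m][:,:2];print('pad',m.sum(),cv2.minAreaRect(p.astype(np.float32)))
E
```

```text
pots hue
195 261 [40.  66.  26.5] 62
157 220 [36. 17. 49.] 99
183 296 [ 78. 205. 197.] 362
144 262 [19.  33.5 67. ] 64
193 225 [85.5 40.5 25. ] 62
lid 7452 ((0.6557039022445679, 0.050098665058612823), (0.25215035676956177, 0.18760427832603455), 86.10358428955078) [ 0.55422876 -0.07988224] [0.75520968 0.18014043]
basket 754 ((0.41313573718070984, -0.4530680179595947), (0.19421817362308502, 0.5221374034881592), 19.719125747680664)
tray 0.74 [479. 228.] [ 0.559 -0.388  0.002]
tray_handle 0.81 [493. 221.] [ 0.556 -0.391  0.092]
tray_handle 0.23 [442. 322.] [ 0.324 -0.272  0.092]
basket 0.59 [444. 319.] [ 0.336 -0.298  0.   ]
button_top 0.48 [299. 179.] [0.642 0.055 0.092]
drawer_front 0.9 [296. 218.] [0.562 0.061 0.04 ]
handle 421 ((0.5587332248687744, -0.38799551129341125), (0.11774297058582306, 0.018186407163739204), 55.0483512878418) [ 0.5577977  -0.38808556  0.10031865]
pad 1005 ((0.48591679334640503, -0.48997798562049866), (0.5240607261657715, 0.2559579610824585), 54.74623489379883)
```

```bash
cat >> h.py <<'E'
def go(pos,xyaw=None,down=True,near=True):
    s=ctrl.read_state(); A=R.from_rotvec(s['orientation']); M=A.as_matrix(); p=s['tool_pos']
    B=M
    if xyaw is not None:
        best=None
        for k in (0,180):
            a=np.radians(xyaw+k); x=np.array([np.cos(a),np.sin(a),0]); y=np.array([0,0,-1.]); C=np.stack([x,y,np.cross(x,y)],1)
            rv=R.from_matrix(M.T@C).as_rotvec()
            j=s['joints'][5]
            if best is None or np.linalg.norm(rv)<np.linalg.norm(best[0]): best=(rv,C)
        rv,B=best; print('turn',rv.round(3),'rows',np.ceil(np.linalg.norm(rv)/.149))
    dl=B.T@(np.array(pos)-p); print('shift',dl.round(4),'from',p.round(4),'toolx yaw',np.degrees(np.arctan2(M[1,0],M[0,0])).round(1),'y',M[:,1].round(3),'j',s['joints'].round(2),'op',round(s['opening'],4))
def tgrid(p0,yaw,pts):
    c,s_=np.cos(yaw),np.sin(yaw); return [(p0[0]+c*a-s_*b,p0[1]+s_*a+c*b) for a,b in pts]
E
python3 - <<'E'
from h import *
go([.641,.05,.12])
go([.641,.05,.12],-3.9)
E
```

```text
shift [-0.4076  0.1113  0.6051] from [ 0.2564 -0.57    0.2313] toolx yaw -65.8 y [ 0.  0. -1.] j [-1.15  0.35  1.63  0.    1.16 -0.  ] op 0.085
turn [-0.   -1.08  0.  ] rows 8.0
shift [0.3415 0.1113 0.6447] from [ 0.2564 -0.57    0.2313] toolx yaw -65.8 y [ 0.  0. -1.] j [-1.15  0.35  1.63  0.    1.16 -0.  ] op 0.085
```

```bash
python3 -m creep '[[[0,-0.135,0,0,0,0,0],[0,-0.135,0,0,0,0,0],[0,-0.135,0,0,0,0,0],[0,-0.135,0,0,0,0,0],[0,-0.135,0,0,0,0,0],[0,-0.135,0,0,0,0,0],[0,-0.135,0,0,0,0,0],[0,-0.135,0,0,0,0,0]]]' && python3 -m creep '[[[0,0,0,0.021,0,0.04,0],[0,0,0,0.021,0,0.04,0],[0,0,0,0.021,0,0.04,0],[0,0,0,0.021,0,0.04,0],[0,0,0,0.021,0,0.04,0],[0,0,0,0.021,0,0.04,0],[0,0,0,0.021,0,0.04,0],[0,0,0,0.021,0,0.04,0]]]' && python3 -m creep '[[[0,0,0,0.021,0,0.04,0],[0,0,0,0.021,0,0.04,0],[0,0,0,0.021,0,0.04,0],[0,0,0,0.021,0,0.04,0],[0,0,0,0.021,0,0.04,0],[0,0,0,0.021,0,0.04,0],[0,0,0,0.021,0,0.04,0],[0,0,0,0.021,0,0.04,0]]]'; python3 - <<'E'
from h import *
s,im,d=look('wrist'); save(im,'w1.png')
for o in ctrl.landmark_of('wrist','button_top')[:2]: print(o['p'],o['xy'],pix('wrist',o['xy'],.092,s))
X=pts('wrist',d,s); hsv=cv2.cvtColor(im,cv2.COLOR_RGB2HSV)
m=(abs(X[...,2]-.092)<.006)&((hsv[...,0]<8)|(hsv[...,0]>172))&(hsv[...,1]>140); print(m.sum(),np.median(X[m],0),X[m].min(0),X[m].max(0))
go([.641,.05,.12],-3.9)
E
```

```text
t: 2.1
tool_pos: [0.2564, -0.57, 0.2313]
orientation: [-1.57, 0.049, -0.049]
ft_force: [0.1, -1.1, 0.4]
opening: -0.0003
t: 2.9
tool_pos: [0.4466, -0.2605, 0.2316]
orientation: [-1.57, 0.053, -0.054]
ft_force: [1.1, -1.2, 0.2]
opening: -0.0
t: 3.7
tool_pos: [0.6359, 0.0476, 0.2314]
orientation: [-1.57, 0.053, -0.053]
ft_force: [0.8, -0.5, 1.6]
opening: 0.0001
0.58 [333.8, 210.7] [0.64787161 0.05229032 0.092     ]
977 [0.64458591 0.05253907 0.09225665] [0.63072626 0.03892741 0.08600346] [0.65886726 0.06497393 0.09475426]
turn [-0.002  0.004  0.002] rows 1.0
shift [ 0.0035  0.1112 -0.    ] from [0.6376 0.0503 0.2312] toolx yaw -3.7 y [ 0.002  0.002 -1.   ] j [0.08 0.37 1.6  0.   1.16 0.14] op -0.0001
```

```bash
python3 -m creep '[[[0,0,0,0.007,0.04,0.002,0],[0,0,0,0,0.04,0,0],[0,0,0,0,0.04,0,0],[0,0,0,0,0.012,0,0],[0,0,0,0,0.008,0,0],[0,0,0,0,0.008,0,0],[0,0,0,0,0.003,0,0],[0,0,0,0,0,0,0]]]' && python3 -m creep '[[[0,0,0,0,0,0,0],[0,0,0,0,-0.02,0,0.06],[0,0,0,0,-0.05,0,0.085],[0,0,0,0,-0.05,0,0.085],[0,0,0,0,-0.04,0,0.085],[0,0,0,0,-0.04,0,0.085],[0,0,0,0,0,0,0.085]]]'; python3 - <<'E'
from h import *
s,im,d=look('top'); save(im,'top2.png'); X=pts('top',d); hsv=cv2.cvtColor(im,cv2.COLOR_RGB2HSV)
for t in ('pot1','standoff1'):
  for o in ctrl.outline_of('top',t)[:8]:
    P=X[o['region']]; P=P[~np.isnan(P[:,0])]; top=P[P[:,2]>(.04 if t=='pot1' else .0)]
    print(t,round(o['p'],2),np.round(o['xy']),cv2.minEnclosingCircle(top[:,:2].astype(np.float32)) if len(top) else 0)
m=(abs(X[...,2]-.08)<.006)&(hsv[...,0]>50)&(hsv[...,0]<80)&(X[...,0]<.5)&(X[...,1]<-.1)&(X[...,1]>-.45); print('basket',m.sum(),cv2.minAreaRect(X[m][:,:2].astype(np.float32)))
m=(abs(X[...,2])<.012)&(hsv[...,0]>95)&(hsv[...,0]<130)&(hsv[...,1]>60)&(hsv[...,2]>100)&(X[...,1]<-.2)&(X[...,1]>-.58)&(X[...,0]>.35); print('pad',m.sum(),cv2.minAreaRect(X[m][:,:2].astype(np.float32)))
m=(abs(X[...,2]-.072)<.004)&(X[...,0]<.5)&(X[...,1]>-.15)&(X[...,1]<.25); print('front',m.sum(), cv2.minAreaRect(X[m][:,:2].astype(np.float32)) if m.sum() else 0)
E
```

```text
t: 4.6
tool_pos: [0.6431, 0.0471, 0.0822]
orientation: [-1.57, 0.052, -0.055]
ft_force: [-2.1, -0.2, 3.0]
opening: 0.0001
t: 5.3
tool_pos: [0.6459, 0.0475, 0.2883]
orientation: [-1.569, 0.043, -0.063]
ft_force: [-0.0, -1.0, -0.3]
opening: 0.0846
pot1 0.94 [144. 262.] ((0.442226767539978, 0.413653165102005), 0.022061597555875778)
pot1 0.93 [184. 298.] ((0.3652438819408417, 0.3230077922344208), 0.022360462695360184)
pot1 0.85 [195. 260.] ((0.45360106229782104, 0.2960871458053589), 0.022073501721024513)
pot1 0.82 [158. 223.] ((0.5421469211578369, 0.4013660252094269), 0.022240163758397102)
pot1 0.75 [193. 225.] ((0.5394863486289978, 0.3025113642215729), 0.022381426766514778)
pot1 0.69 [119. 242.] ((0.49020683765411377, 0.48609235882759094), 0.022973787039518356)
standoff1 0.75 [472. 220.] ((0.5779198408126831, -0.3678133189678192), 0.018798278644680977)
standoff1 0.69 [490. 231.] ((0.5492134094238281, -0.4090372622013092), 0.020110640674829483)
standoff1 0.63 [502. 221.] ((0.5746842622756958, -0.43358129262924194), 0.03064931556582451)
basket 1024 ((0.34099242091178894, -0.2956209182739258), (0.2201296091079712, 0.1719605177640915), 21.256282806396484)
pad 3226 ((0.5579231977462769, -0.38838592171669006), (0.27600398659706116, 0.25707024335861206), 54.580810546875)
front 16 ((0.34131258726119995, 0.235812708735466), (0.04934122413396835, 0.02675260230898857), 1.0272564888000488)
```

View pics/top2.png

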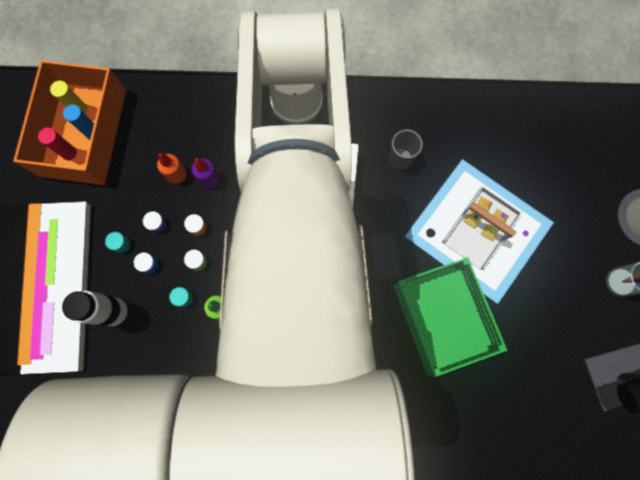

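```bash
python3 - <<'E'
from h import *
go([.54,.302,.15],-4)
E
```

```text
turn [-0.     0.002  0.001] rows 1.0
shift [-0.1199  0.1306  0.2469] from [0.6424 0.0473 0.2806] toolx yaw -3.9 y [ 0.001  0.    -1.   ] j [0.07 0.34 1.54 0.   1.26 0.14] op 0.0848
```

```bash
python3 -m creep '[[[0,0,0,-0.02,0.01,0.041,0.085],[0,0,0,-0.02,0.01,0.041,0.085],[0,0,0,-0.02,0.01,0.041,0.085],[0,0,0,-0.02,0.02,0.041,0.085],[0,0,0,-0.02,0.02,0.041,0.085],[0,0,0,-0.02,0.02,0.041,0.085],[0,0,0,0,0.04,0,0.085],[0,0,0,0,0,0,0.085]]]'; python3 - <<'E'
from h import *
s,im,d=look('top'); save(im,'top3.png'); X=pts('top',d)
for o in ctrl.landmark_of('top','drawer_in')[:2]: print('din',o['p'],o['xy'],pix('top',o['xy'],.012).round(3))
for o in ctrl.landmark_of('top','drawer_front')[:2]: print('df',o['p'],o['xy'],pix('top',o['xy'],.04).round(3))
m=(X[...,2]>.062)&(X[...,2]<.082)&(X[...,0]>.35)&(X[...,0]<.47)&(X[...,1]>-.12)&(X[...,1]<.18); print('front',m.sum(), cv2.minAreaRect(X[m][:,:2].astype(np.float32)) if m.sum() else 0)
m=(abs(X[...,2]-.012)<.006)&(X[...,0]>.35)&(X[...,0]<.57)&(X[...,1]>-.12)&(X[...,1]<.18); print('floor',m.sum(), cv2.minAreaRect(X[m][:,:2].astype(np.float32)) if m.sum() else 0)
s,im,d=look('wrist'); save(im,'w2.png'); X=pts('wrist',d,s)
for o in ctrl.outline_of('wrist','pot1')[:5]:
    P=X[o['region']]; P=P[abs(P[:,2]-.046)<.006]
    if len(P)>5: print(round(o['p'],2),np.round(o['xy']),cv2.minEnclosingCircle(P[:,:2].astype(np.float32)))
go([.54,.302,.012],-4)
E
```

```text
t: 6.25
tool_pos: [0.5348, 0.2999, 0.1442]
orientation: [-1.576, 0.059, -0.044]
ft_force: [-0.4, -0.4, -0.4]
opening: 0.0849
din 0.84 [294.7, 244.1] [0.503 0.063 0.012]
din 0.71 [298.8, 178.0] [0.67  0.059 0.012]
df 0.75 [295.1, 272.9] [0.429 0.057 0.04 ]
front 504 ((0.4338299334049225, 0.06031966209411621), (0.23756323754787445, 0.010979524813592434), 86.21199035644531)
floor 4391 ((0.4622315466403961, 0.03474971652030945), (0.28737032413482666, 0.21933262050151825), 88.80774688720703)
0.75 [ 79. 208.] ((0.3662813901901245, 0.3230651021003723), 0.022496063262224197)
0.74 [202. 238.] ((0.4548492431640625, 0.2965984642505646), 0.022092238068580627)
0.74 [153.  66.] ((0.44391393661499023, 0.41364479064941406), 0.022404508665204048)
0.69 [320. 224.] ((0.5404062867164612, 0.3032967448234558), 0.022098595276474953)
0.67 [312.  71.] ((0.5438690781593323, 0.4026389420032501), 0.021807940676808357)
turn [-0.001  0.     0.002] rows 1.0
shift [-0.0007  0.1399  0.0015] from [0.5406 0.3004 0.1519] toolx yaw -4.0 y [ 0.002  0.001 -1.   ] j [ 0.5   0.42  1.72 -0.    1.    0.57] op 0.0849
```

View pics/top3.png

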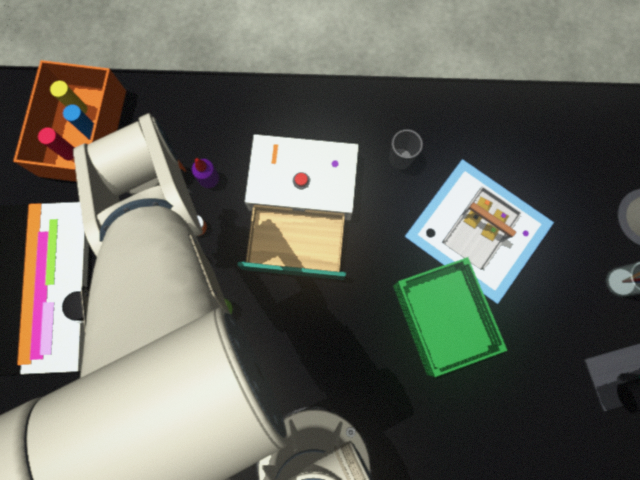

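View pics/w2.png

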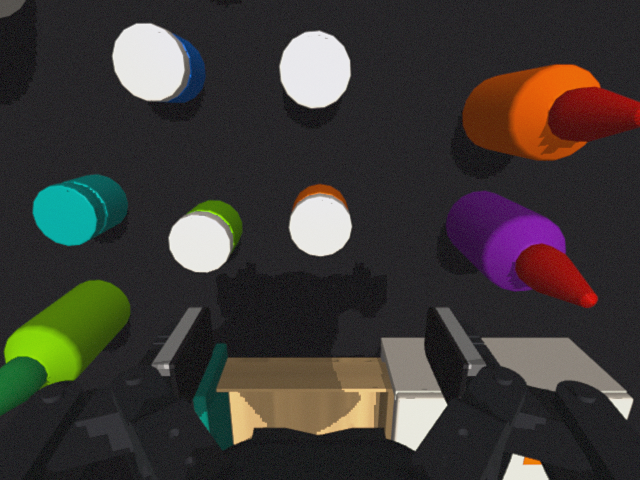

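```bash
python3 -m creep '[[[0,0,0,0,0.045,0.003,0.085],[0,0,0,0,0.045,0,0.085],[0,0,0,0,0.03,0,0.085],[0,0,0,0,0.02,0,0.085],[0,0,0,0,0,0,0.03],[0,0,0,0,0,0,0.03],[0,0,0,0,0,0,0.03],[0,0,0,0,0,0,0.03]]]' && python3 -m creep '[[[0,0,0,0,0,0,0.03],[0,0,0,0,-0.03,0,0.03],[0,0,0,0,-0.045,0,0.03],[0,0,0,0,-0.045,0,0.03],[0,0,0,0,-0.02,0,0.03],[0,0,0,0,0,0,0.03]]]'; python3 - <<'E'
from h import *
go([.5028,-.0228,.1],-4)
E
```

```text
t: 7.3
tool_pos: [0.5411, 0.3044, 0.0127]
orientation: [-1.568, 0.051, -0.056]
ft_force: [0.8, -2.4, 6.1]
opening: 0.0431
t: 7.9
tool_pos: [0.5419, 0.3051, 0.1555]
orientation: [-1.566, 0.048, -0.059]
ft_force: [-0.0, 0.2, -1.6]
opening: 0.0426
turn [-0.005  0.002  0.007] rows 1.0
shift [-0.0161  0.0555 -0.3299] from [0.5419 0.3051 0.1555] toolx yaw -3.9 y [ 0.007  0.004 -1.   ] j [0.51 0.42 1.71 0.   1.   0.58] op 0.0426
```

```bash
python3 -m creep '[[[0,0,0,-0.002,0,-0.03,0.03],[0,0,0,-0.002,0,-0.045,0.03],[0,0,0,-0.002,0,-0.045,0.03],[0,0,0,-0.002,0,-0.045,0.03],[0,0,0,-0.002,0,-0.045,0.03],[0,0,0,-0.002,0,-0.045,0.03],[0,0,0,-0.002,0,-0.045,0.03],[0,0,0,-0.002,0,-0.03,0.03]]]' && python3 -m creep '[[[0,0,0,0,0.025,0,0.03],[0,0,0,0,0.03,0,0.03],[0,0,0,0,0,0,0.03]]]'; python3 - <<'E'
from h import *
go([.5028,-.0228,.027],-4)
E
```

```text
t: 8.7
tool_pos: [0.4999, -0.0268, 0.1499]
orientation: [-1.571, 0.055, -0.054]
ft_force: [-0.7, 0.4, -1.8]
opening: 0.0425
t: 9.0
tool_pos: [0.498, -0.0246, 0.0922]
orientation: [-1.57, 0.059, -0.049]
ft_force: [-0.4, 0.4, -1.6]
opening: 0.0428
turn [ 0.     0.001 -0.006] rows 1.0
shift [0.0047 0.0652 0.0021] from [ 0.498  -0.0246  0.0922] toolx yaw -3.9 y [-0.006  0.    -1.   ] j [-0.05  0.35  2.01  0.    0.79  0.02] op 0.0428
```

```bash
python3 -m creep '[[[0,0,0,0.005,0.03,0.002,0.03],[0,0,0,0,0.025,0,0.03],[0,0,0,0,0.01,0,0.03],[0,0,0,0,0,0,0.03],[0,0,0,0,0,0,0.065],[0,0,0,0,0,0,0.065],[0,0,0,0,0,0,0.065]]]' && python3 -m creep '[[[0,0,0,0,-0.03,0,0.065],[0,0,0,0,-0.045,0,0.065],[0,0,0,0,-0.045,0,0.08],[0,0,0,-0.01,0,0.045,0.085],[0,0,0,-0.01,0,0.045,0.085],[0,0,0,-0.01,0,0.045,0.085],[0,0,0,-0.01,0,0.045,0.085],[0,0,0,-0.01,0,0.045,0.085]]]' && python3 -m creep '[[[0,0,0,-0.01,0,0.045,0.085],[0,0,0,-0.01,0,0.045,0.085],[0,0,0,0,0.02,0,0.085],[0,0,0,0,0,0,0.085]]]'; cat >> h.py <<'E'
def pots(t=None):
    s,im,d=look('wrist'); X=pts('wrist',d,s); best=[]
    for o in ctrl.outline_of('wrist','pot1')[:8]:
        P=X[o['region']]; P=P[(P[:,2]>.035)&(P[:,2]<.065)]
        if len(P)>20: 
            c,r=cv2.minEnclosingCircle(P[:,:2].astype(np.float32)); print('pot',round(o['p'],2),np.round(o['xy']),np.round(c,4),round(r,4),np.median(P[:,2]).round(3),im[o['region']].std(0).round()); best.append(c)
    return s,im,best
E
python3 - <<'E'
from h import *
s,im,b=pots(); save(im,'w3.png'); go([.4545,.2965,.012],-4)
E
```

```text
t: 9.7
tool_pos: [0.5071, -0.0227, 0.0314]
orientation: [-1.57, 0.052, -0.055]
ft_force: [-0.4, -0.0, -0.3]
opening: 0.0652
t: 10.5
tool_pos: [0.4714, 0.207, 0.1513]
orientation: [-1.569, 0.052, -0.055]
ft_force: [0.7, -0.4, 0.1]
opening: 0.0849
t: 10.9
tool_pos: [0.4563, 0.2969, 0.1292]
orientation: [-1.572, 0.053, -0.05]
ft_force: [-0.6, 0.7, 0.1]
opening: 0.0855
pot 0.92 [456.  53.] [0.5436 0.4029] 0.0222 0.046 [67. 77. 65.]
pot 0.87 [181. 204.] [0.3665 0.323 ] 0.0221 0.046 [ 4. 41. 39.]
pot 0.83 [283.  40.] [0.4438 0.4138] 0.022 0.046 [48. 45. 42.]
pot 0.61 [316. 235.] [0.4548 0.2966] 0.022 0.046 [59. 45. 78.]
turn [ 0.001  0.002 -0.001] rows 1.0
shift [-0.003   0.1186  0.0005] from [0.4574 0.2958 0.1306] toolx yaw -3.9 y [-0.001 -0.001 -1.   ] j [ 0.57  0.35  1.89 -0.    0.9   0.64] op 0.0853
```

```bash
python3 -m creep '[[[0,0,0,-0.003,0.045,0.001,0.085],[0,0,0,0,0.035,0,0.085],[0,0,0,0,0.025,0,0.085],[0,0,0,0,0.014,0,0.085],[0,0,0,0,0,0,0.03],[0,0,0,0,0,0,0.03],[0,0,0,0,0,0,0.03],[0,0,0,0,0,0,0.03]]]' && python3 -m creep '[[[0,0,0,0,0,0,0.03],[0,0,0,0,-0.03,0,0.03],[0,0,0,0,-0.045,0,0.03],[0,0,0,0,-0.035,0,0.03],[0,0,0,0.01,-0.01,-0.035,0.03],[0,0,0,0.01,0,-0.04,0.03],[0,0,0,0.01,0,-0.04,0.03],[0,0,0,0.01,0,-0.04,0.03]]]' && python3 -m creep '[[[0,0,0,0.01,0,-0.04,0.03],[0,0,0,0.01,0,-0.04,0.03],[0,0,0,0.01,0,-0.028,0.03],[0,0,0,0,0.02,0,0.03],[0,0,0,0,0.02,0,0.03],[0,0,0,0,0,0,0.03]]]'; python3 - <<'E'
from h import *
go([.5063,.029,.026],-4)
s,im,d=look('wrist'); save(im,'w4.png')
E
```

```text
t: 11.8
tool_pos: [0.4561, 0.2981, 0.0131]
orientation: [-1.569, 0.051, -0.055]
ft_force: [0.8, -1.2, 4.7]
opening: 0.0425
t: 12.6
tool_pos: [0.4847, 0.139, 0.1328]
orientation: [-1.569, 0.051, -0.055]
ft_force: [0.2, -0.0, -0.8]
opening: 0.0423
t: 13.2
tool_pos: [0.5055, 0.03, 0.0904]
orientation: [-1.57, 0.056, -0.052]
ft_force: [-0.5, -0.1, -0.9]
opening: 0.0425
turn [ 0.     0.001 -0.002] rows 1.0
shift [ 0.0008  0.0644 -0.0009] from [0.5055 0.03   0.0904] toolx yaw -3.9 y [-0.002 -0.    -1.   ] j [0.06 0.36 2.   0.   0.78 0.12] op 0.0425
```

View pics/w4.png

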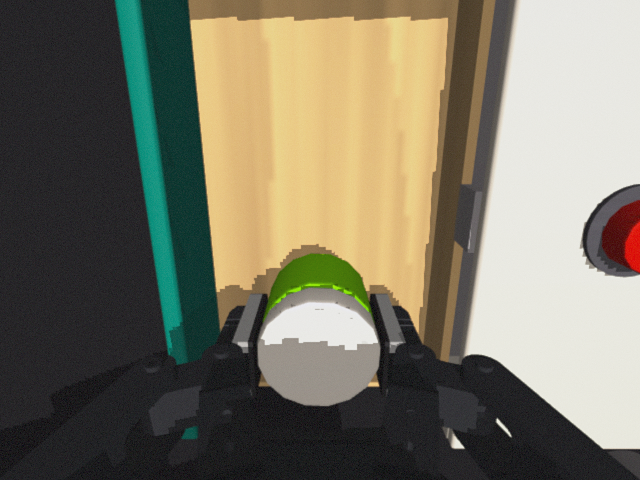

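```bash
python3 -m creep '[[[0,0,0,0.001,0.03,-0.001,0.03],[0,0,0,0,0.025,0,0.03],[0,0,0,0,0.011,0,0.03],[0,0,0,0,0,0,0.03],[0,0,0,0,0,0,0.03],[0,0,0,0,0,0,0.065],[0,0,0,0,0,0,0.065],[0,0,0,0,0,0,0.065]]]' && python3 -m creep '[[[0,0,0,0,-0.03,0,0.065],[0,0,0,0,-0.045,0,0.065],[0,0,0,0,-0.045,0,0.08],[0,0,0,0.001,0,0.042,0.085],[0,0,0,0.001,0,0.042,0.085],[0,0,0,0.002,0,0.042,0.085],[0,0,0,0.001,0,0.042,0.085],[0,0,0,0.001,0,0.042,0.085]]]' && python3 -m creep '[[[0,0,0,0.002,0,0.042,0.085],[0,0,0,0.001,0,0.042,0.085],[0,0,0,0.001,0,0.042,0.085],[0,0,0,0.001,0,0.04,0.085],[0,0,0,0,0.02,0,0.085],[0,0,0,0,0,0,0.085]]]';  python3 - <<'E'
from h import *
s,im,b=pots(); go([.5437,.4028,.012],-4)
E
```

```text
t: 14.05
tool_pos: [0.508, 0.0294, 0.0257]
orientation: [-1.57, 0.053, -0.054]
ft_force: [-0.6, 0.3, 0.8]
opening: 0.0653
t: 14.85
tool_pos: [0.5279, 0.2401, 0.1456]
orientation: [-1.57, 0.053, -0.054]
ft_force: [0.4, 0.8, 0.6]
opening: 0.0852
t: 15.45
tool_pos: [0.5425, 0.4038, 0.1228]
orientation: [-1.573, 0.055, -0.05]
ft_force: [-1.1, -1.1, -0.9]
opening: 0.0852
pot 0.82 [223. 107.] [0.4921 0.4871] 0.0219 0.046 [11. 43. 43.]
pot 0.79 [ 94. 350.] [0.3669 0.3243] 0.0221 0.046 [ 6. 54. 55.]
pot 0.68 [321. 237.] [0.5439 0.4033] 0.0218 0.046 [42. 70. 33.]
pot 0.63 [169. 232.] [0.4442 0.414 ] 0.0222 0.046 [90. 64. 37.]
pot 0.62 [516. 358.] [0.6733 0.3068] 0.014 0.049 [15.  9. 43.]
turn [ 0.001  0.002 -0.001] rows 1.0
shift [ 1.000e-04  1.129e-01 -1.000e-04] from [0.5436 0.403  0.1249] toolx yaw -3.9 y [-0.002 -0.001 -1.   ] j [ 0.64  0.54  1.6  -0.    1.01  0.7 ] op 0.0852
```

```bash
python3 -m creep '[[[0,0,0,0,0.045,0,0.085],[0,0,0,0,0.035,0,0.085],[0,0,0,0,0.02,0,0.085],[0,0,0,0,0.013,0,0.085],[0,0,0,0,0,0,0.03],[0,0,0,0,0,0,0.03],[0,0,0,0,0,0,0.03],[0,0,0,0,0,0,0.03]]]' && python3 -m creep '[[[0,0,0,0,0,0,0.03],[0,0,0,0,-0.03,0,0.03],[0,0,0,0,-0.045,0,0.03],[0,0,0,0,-0.035,0,0.03],[0,0,0,-0.002,-0.01,-0.035,0.03],[0,0,0,-0.001,0,-0.042,0.03],[0,0,0,-0.002,0,-0.042,0.03],[0,0,0,-0.001,0,-0.042,0.03]]]' && python3 -m creep '[[[0,0,0,-0.002,0,-0.042,0.03],[0,0,0,-0.001,0,-0.042,0.03],[0,0,0,-0.002,0,-0.042,0.03],[0,0,0,-0.001,0,-0.035,0.03],[0,0,0,0,0.02,0,0.03],[0,0,0,0,0.02,0,0.03],[0,0,0,0,0,0,0.03]]]'; python3 - <<'E'
from h import *
go([.5097,.081,.026],-4)
E
```

```text
t: 16.35
tool_pos: [0.5455, 0.4045, 0.0144]
orientation: [-1.568, 0.051, -0.055]
ft_force: [0.6, -0.4, 6.4]
opening: 0.0426
t: 17.15
tool_pos: [0.527, 0.2423, 0.1333]
orientation: [-1.57, 0.052, -0.054]
ft_force: [-0.0, -0.7, -0.9]
opening: 0.0424
t: 17.85
tool_pos: [0.509, 0.0827, 0.0911]
orientation: [-1.571, 0.056, -0.052]
ft_force: [-0.4, -0.4, -1.4]
opening: 0.0428
turn [ 0.001  0.001 -0.003] rows 1.0
shift [ 0.0008  0.0651 -0.0016] from [0.509  0.0827 0.0911] toolx yaw -3.9 y [-0.003 -0.    -1.   ] j [0.16 0.37 1.98 0.   0.79 0.23] op 0.0428
```

```bash
python3 -m creep '[[[0,0,0,0.001,0.03,-0.002,0.03],[0,0,0,0,0.025,0,0.03],[0,0,0,0,0.011,0,0.03],[0,0,0,0,0,0,0.03],[0,0,0,0,0,0,0.03],[0,0,0,0,0,0,0.065],[0,0,0,0,0,0,0.065],[0,0,0,0,0,0,0.065]]]' && python3 -m creep '[[[0,0,0,0,-0.03,0,0.065],[0,0,0,0,-0.045,0,0.065],[0,0,0,0,-0.045,0,0.08],[0,0,0,-0.011,0,0.041,0.085],[0,0,0,-0.011,0,0.041,0.085],[0,0,0,-0.011,0,0.041,0.085],[0,0,0,-0.011,0,0.041,0.085],[0,0,0,-0.011,0,0.041,0.085]]]' && python3 -m creep '[[[0,0,0,-0.011,0,0.041,0.085],[0,0,0,-0.011,0,0.041,0.085],[0,0,0,-0.011,0,0.041,0.085],[0,0,0,0,0.02,0,0.085],[0,0,0,0,0,0,0.085]]]';  python3 - <<'E'
from h import *
s,im,b=pots(); save(im,'w5.png'); go([.4443,.414,.012],-4)
E
```

```text
t: 18.65
tool_pos: [0.5116, 0.0813, 0.0268]
orientation: [-1.57, 0.053, -0.054]
ft_force: [0.0, 0.6, -0.8]
opening: 0.0646
t: 19.45
tool_pos: [0.4698, 0.2911, 0.1467]
orientation: [-1.57, 0.053, -0.054]
ft_force: [1.9, 0.4, -0.3]
opening: 0.0853
t: 19.95
tool_pos: [0.444, 0.4144, 0.1243]
orientation: [-1.573, 0.054, -0.05]
ft_force: [-0.1, -0.1, -0.8]
opening: 0.0849
pot 0.96 [231. 355.] [0.3661 0.3232] 0.0226 0.046 [ 8. 29. 28.]
pot 0.82 [315. 238.] [0.4439 0.4142] 0.0221 0.046 [72. 45. 17.]
pot 0.72 [395. 114.] [0.4914 0.4869] 0.022 0.046 [22. 30. 31.]
turn [ 0.001  0.002 -0.001] rows 1.0
shift [-0.001   0.1141  0.0002] from [0.4453 0.4137 0.1261] toolx yaw -3.9 y [-0.001 -0.001 -1.   ] j [ 0.75  0.44  1.76 -0.    0.94  0.81] op 0.0853
```

```bash
python3 -m creep '[[[0,0,0,-0.001,0.045,0,0.085],[0,0,0,0,0.035,0,0.085],[0,0,0,0,0.02,0,0.085],[0,0,0,0,0.014,0,0.085],[0,0,0,0,0,0,0.03],[0,0,0,0,0,0,0.03],[0,0,0,0,0,0,0.03],[0,0,0,0,0,0,0.03]]]' && python3 -m creep '[[[0,0,0,0,0,0,0.03],[0,0,0,0,-0.03,0,0.03],[0,0,0,0,-0.045,0,0.03],[0,0,0,0,-0.035,0,0.03],[0,0,0,0.012,-0.01,-0.037,0.03],[0,0,0,0.013,0,-0.04,0.03],[0,0,0,0.012,0,-0.04,0.03],[0,0,0,0.013,0,-0.04,0.03]]]' && python3 -m creep '[[[0,0,0,0.013,0,-0.04,0.03],[0,0,0,0.012,0,-0.04,0.03],[0,0,0,0.013,0,-0.039,0.03],[0,0,0,0,0.02,0,0.03],[0,0,0,0,0.02,0,0.03],[0,0,0,0,0,0,0.03]]]'; python3 - <<'E'
from h import *
go([.5132,.1328,.026],-4)
s,im,d=look('wrist'); save(im,'w6.png')
E
```

```text
t: 20.85
tool_pos: [0.4459, 0.4153, 0.0142]
orientation: [-1.568, 0.052, -0.055]
ft_force: [0.2, -0.3, 6.6]
opening: 0.0424
t: 21.65
tool_pos: [0.4843, 0.2533, 0.1335]
orientation: [-1.569, 0.052, -0.054]
ft_force: [0.5, -0.4, -1.1]
opening: 0.0427
t: 22.25
tool_pos: [0.5126, 0.1324, 0.0911]
orientation: [-1.571, 0.056, -0.052]
ft_force: [0.1, -0.1, 0.2]
opening: 0.0426
turn [ 0.001  0.001 -0.003] rows 1.0
shift [0.0006 0.0651 0.0005] from [0.5126 0.1324 0.0911] toolx yaw -3.9 y [-0.003 -0.001 -1.   ] j [0.25 0.39 1.95 0.   0.8  0.32] op 0.0426
```

View pics/w6.png

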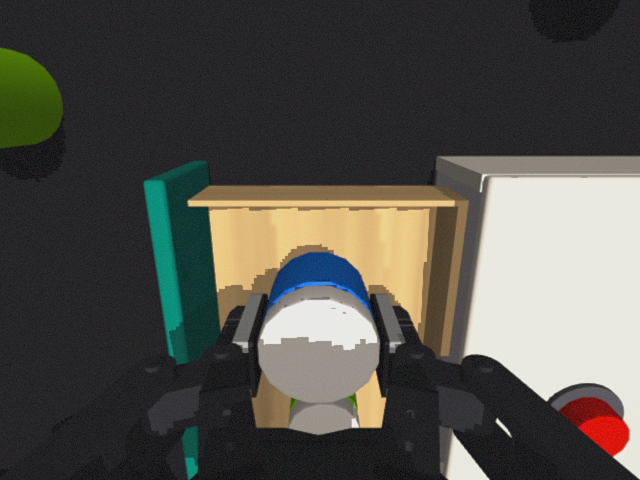

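```bash
python3 - <<'E'
from h import *
s,im,d=look('side'); save(im,'s1.png'); X=pts('side',d)
for o in ctrl.outline_of('side','pot1')[:8]:
    P=X[o['region']]; P=P[~np.isnan(P[:,0])]; print(round(o['p'],2),np.round(o['xy']),np.median(P,0).round(3),P[:,2].max().round(3), np.median(im[o['region']],0))
E
```

```text
0.8 [341. 438.] [0.494 0.495 0.045] 0.05 [ 86. 225. 219.]
0.66 [399. 362.] [0.37  0.334 0.044] 0.051 [ 86. 226. 221.]
0.56 [332. 270.] [0.515 0.146 0.12 ] 0.128 [189. 189. 192.]
```

View pics/s1.png

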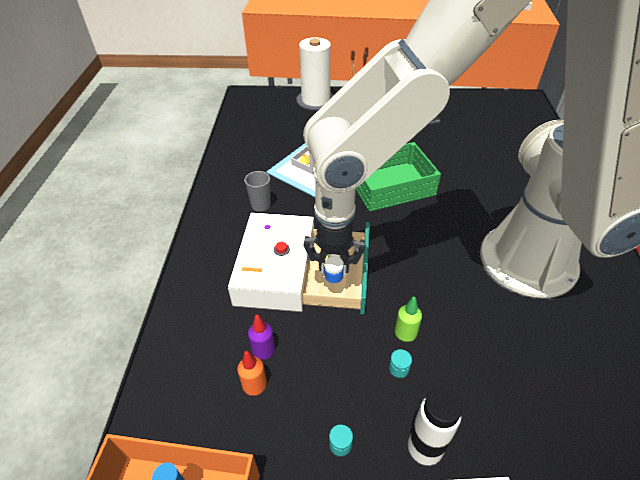

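```bash
python3 - <<'E'
from h import *
s,im,d=look('wrist'); X=pts('wrist',d,s)
for u,v in [(323,412),(323,400),(300,410),(320,340),(320,265),(320,250)]: print(u,v,X[v,u].round(3),im[v,u])
E
```

```text
323 412 [0.511 0.043 0.058] [154 150 142]
323 400 [0.514 0.113 0.126] [155 143 138]
300 410 [0.497 0.046 0.059] [156 148 141]
320 340 [0.515 0.138 0.125] [235 235 232]
320 265 [0.516 0.154 0.096] [ 22  65 127]
320 250 [0.515 0.129 0.013] [137 107  72]
```

```bash
python3 -m creep '[[[0,0,0,0.001,0.03,0,0.03],[0,0,0,0,0.02,0,0.03],[0,0,0,0,0.015,0,0.03],[0,0,0,0,0,0,0.03],[0,0,0,0,0,0,0.03],[0,0,0,0,0,0,0.065],[0,0,0,0,0,0,0.065],[0,0,0,0,0,0,0.065]]]' && python3 -m creep '[[[0,0,0,0,-0.03,0,0.065],[0,0,0,0,-0.045,0,0.065],[0,0,0,0,-0.045,0,0.06],[0,0,0,-0.04,0,0,0],[0,0,0,-0.04,0,0,0],[0,0,0,-0.045,0,0,0],[0,0,0,-0.045,0,0,0],[0,0,0,-0.03,0,0,0]]]'; python3 - <<'E'
from h import *
s,im,b=pots(); save(im,'w7.png')
s,im,d=look('side'); save(im[180:340,200:420].repeat(3,0).repeat(3,1),'s2.png')
go([.38,.055,.04],-4)
E
```

```text
t: 23.25
tool_pos: [0.5152, 0.1333, 0.0278]
orientation: [-1.57, 0.053, -0.054]
ft_force: [0.8, -0.5, -1.4]
opening: 0.065
t: 24.05
tool_pos: [0.3122, 0.1461, 0.1471]
orientation: [-1.571, 0.054, -0.053]
ft_force: [1.3, 0.4, 0.8]
opening: 0.0003
pot 0.7 [573. 355.] [0.5017 0.0299] 0.0328 0.058 [ 78.  62. 101.]
pot 0.66 [564. 410.] [ 0.5051 -0.0218] 0.0234 0.058 [53. 79. 99.]
pot 0.64 [590. 296.] [0.5118 0.073 ] 0.0298 0.058 [76. 95. 68.]
pot 0.61 [601. 228.] [0.5132 0.1322] 0.0224 0.058 [100.  83.  64.]
turn [-0.     0.003  0.   ] rows 1.0
shift [ 0.0724  0.1075 -0.0868] from [0.3138 0.1466 0.1475] toolx yaw -3.8 y [ 0.  0. -1.] j [0.43 0.03 2.27 0.   0.85 0.5 ] op -0.0003
```

View pics/s2.png

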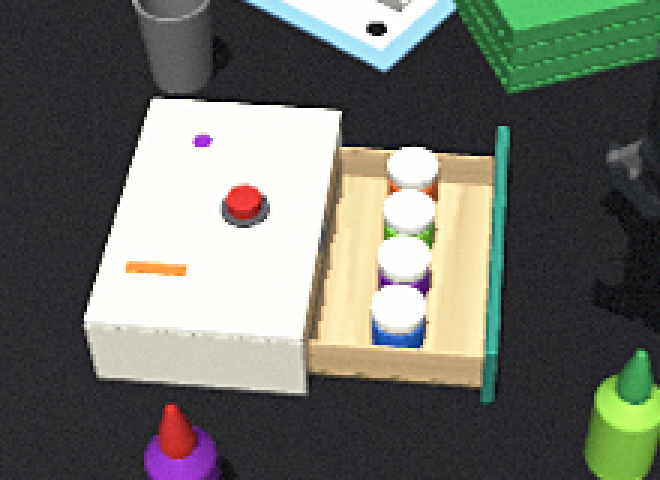

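```bash
python3 -m creep '[[[0,0,0,0.02,0,-0.03,0],[0,0,0,0.025,0.02,-0.03,0],[0,0,0,0.025,0.03,-0.027,0],[0,0,0,0.003,0.035,0,0],[0,0,0,0,0.03,0,0],[0,0,0,0,0.003,0,0],[0,0,0,0,0,0,0]]]' ; python3 - <<'E'
from h import *
go([.4145,.0575,.03],-3.8)
E
```

```text
t: 24.9
tool_pos: [0.3824, 0.0548, 0.0291]
orientation: [-1.57, 0.055, -0.052]
ft_force: [-0.2, -0.0, 0.9]
opening: 0.0003
turn [ 0.    -0.002 -0.002] rows 1.0
shift [ 0.0319 -0.0009  0.0049] from [0.3824 0.0548 0.0291] toolx yaw -3.9 y [-0.002 -0.    -1.   ] j [ 0.14  0.34  2.28 -0.    0.52  0.21] op 0.0003
```

```bash
python3 -m creep '[[[0,0,0,0.015,0,0.002,0],[0,0,0,0.006,0,0,0],[0,0,0,0.006,0,0,0],[0,0,0,0.006,0,0,0],[0,0,0,0.008,0,0,0],[0,0,0,0.01,0,0,0],[0,0,0,0.012,0,0,0],[0,0,0,0.012,0,0,0]]]' && python3 -m creep '[[[0,0,0,0.012,0,0,0],[0,0,0,0.012,0,0,0],[0,0,0,0.012,0,0,0],[0,0,0,0.012,0,0,0],[0,0,0,0.012,0,0,0],[0,0,0,0.01,0,0,0],[0,0,0,0.008,0,0,0],[0,0,0,0,0,0,0]]]'; python3 - <<'E'
from h import *
go([.5535,.047,.03],-3.8)
s,im,d=look('wrist'); save(im,'w8.png'); X=pts('wrist',d,s)
print([ (o['p'],o['xy'],pix('wrist',o['xy'],.04,s)) for o in ctrl.landmark_of('wrist','drawer_front')[:1]])
E
```

```text
t: 25.7
tool_pos: [0.4574, 0.0521, 0.0303]
orientation: [-1.57, 0.053, -0.053]
ft_force: [-4.9, 3.4, 10.3]
opening: 0.0002
t: 26.5
tool_pos: [0.5356, 0.0468, 0.0304]
orientation: [-1.57, 0.053, -0.054]
ft_force: [-3.4, 1.4, 8.1]
opening: 0.0001
turn [-0.    -0.002  0.   ] rows 1.0
shift [0.0179 0.0004 0.0014] from [0.5356 0.0468 0.0304] toolx yaw -3.9 y [ 0.  0. -1.] j [0.08 0.5  1.96 0.   0.68 0.15] op 0.0001
[(0.86, [367.1, 292.1], array([0.55517188, 0.05700425, 0.04      ]))]
```

```bash
python3 -m creep '[[[0,0,0,0.005,0,0,0],[0,0,0,0.005,0,0,0],[0,0,0,0.003,0,0,0],[0,0,0,0,0,0,0]]]' && python3 -m creep '[[[0,0,0,0.003,0,0,0],[0,0,0,0,0,0,0]]]'&& python3 -m creep '[[[0,0,0,0.003,0,0,0],[0,0,0,0,0,0,0]]]'
```

```text
t: 27.0
tool_pos: [0.548, 0.046, 0.0304]
orientation: [-1.57, 0.053, -0.053]
ft_force: [-5.5, 1.6, 8.8]
opening: 0.0001
t: 27.2
tool_pos: [0.5484, 0.0459, 0.0303]
orientation: [-1.57, 0.057, -0.05]
ft_force: [-13.3, 3.4, 16.9]
opening: 0.0
t: 27.4
tool_pos: [0.5485, 0.0458, 0.0302]
orientation: [-1.57, 0.061, -0.045]
ft_force: [-23.7, 5.2, 27.2]
opening: -0.0003
```

```bash
python3 -m creep '[[[0,0,0,-0.006,0,0,0],[0,0,0,-0.006,0,0,0],[0,0,0,-0.01,0,0,0],[0,0,0,-0.02,0,0,0],[0,0,0,-0.03,0,0,0],[0,0,0,-0.03,0,0,0],[0,0,0,0,-0.04,0,0],[0,0,0,0,-0.04,0,0.03]]]'; python3 - <<'E'
from h import *
s,im,d=look('side'); save(im[180:340,200:420].repeat(3,0).repeat(3,1),'s3.png')
go([.5587,-.388,.25],-35)
go([.5587,-.388,.25])
E
```

```text
t: 28.2
tool_pos: [0.4496, 0.052, 0.1095]
orientation: [-1.571, 0.056, -0.05]
ft_force: [1.5, -0.1, 0.7]
opening: 0.0131
turn [-0.002  0.543  0.005] rows 4.0
shift [ 0.3384 -0.1344 -0.3008] from [0.454  0.0525 0.1156] toolx yaw -3.9 y [ 0.006  0.001 -1.   ] j [ 0.11  0.25  2.09 -0.    0.8   0.18] op 0.0209
shift [ 0.135  -0.1341 -0.4323] from [0.454  0.0525 0.1156] toolx yaw -3.9 y [ 0.006  0.001 -1.   ] j [ 0.11  0.25  2.09 -0.    0.8   0.18] op 0.0209
```

View pics/s3.png

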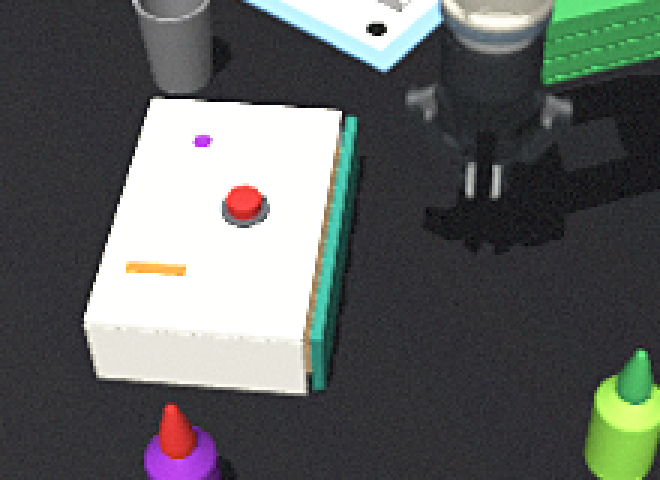

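```bash
python3 -m creep '[[[0,0.136,0,0,-0.034,0,0.085],[0,0.136,0,0,-0.034,0,0.085],[0,0.136,0,0,-0.034,0,0.085],[0,0.136,0,0,-0.032,0,0.085],[0,0,0,0.034,0,-0.03,0.085],[0,0,0,0.034,0,-0.03,0.085],[0,0,0,0.034,0,-0.03,0.085],[0,0,0,0.034,0,-0.03,0.085]]]' && python3 -m creep '[[[0,0,0,0.034,0,-0.03,0.085],[0,0,0,0.034,0,-0.03,0.085],[0,0,0,0.034,0,-0.03,0.085],[0,0,0,0.034,0,-0.03,0.085],[0,0,0,0.034,0,-0.03,0.085],[0,0,0,0.033,0,-0.03,0.085],[0,0,0,0,0,0,0.085]]]'; python3 - <<'E'
from h import *
s,im,d=look('wrist'); save(im,'w9.png'); X=pts('wrist',d,s)
m=(X[...,2]>.088)&(X[...,2]<.107)&(np.hypot(X[...,0]-.5587,X[...,1]+.388)<.075); p=X[m]; print('handle',m.sum(),cv2.minAreaRect(p[:,:2].astype(np.float32)),np.median(p,0))
go([.5587,-.388,.072],-35)
E
```

```text
t: 29.05
tool_pos: [0.4943, -0.1258, 0.2436]
orientation: [-1.517, 0.478, -0.479]
ft_force: [0.9, 0.7, -0.1]
opening: 0.0854
t: 29.75
tool_pos: [0.5574, -0.3929, 0.2428]
orientation: [-1.518, 0.481, -0.483]
ft_force: [0.6, 0.4, -0.6]
opening: 0.0851
handle 2965 ((0.5598481297492981, -0.38892877101898193), (0.11683368682861328, 0.015902433544397354), 55.199668884277344) [ 0.56351273 -0.38395741  0.10111867]
turn [ 0.    -0.004 -0.   ] rows 1.0
shift [0.0002 0.1706 0.0029] from [ 0.5568 -0.3903  0.2426] toolx yaw -35.2 y [-0.  0. -1.] j [-0.61  0.43  1.49 -0.    1.22  0.  ] op 0.085
```

View pics/w9.png

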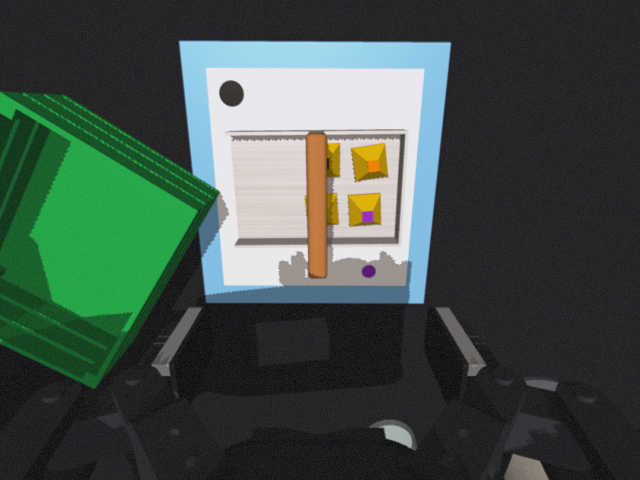

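```bash
python3 -m creep '[[[0,0,0,0.002,0.045,0.003,0.085],[0,0,0,0,0.045,0,0.085],[0,0,0,0,0.04,0,0.085],[0,0,0,0,0.025,0,0.085],[0,0,0,0,0.014,0,0.085],[0,0,0,0,0,0,0.085],[0,0,0,0,0,0,0],[0,0,0,0,0,0,0]]]' && python3 -m creep '[[[0,0,0,0,0,0,0],[0,0,0,0,0,0,0],[0,0,0,0,0,0,0],[0,0,0,0,0,0,0]]]'; python3 - <<'E'
from h import *
go([.378,-.321,.19],-35)
E
```

```text
t: 30.6
tool_pos: [0.5617, -0.3873, 0.0763]
orientation: [-1.518, 0.477, -0.481]
ft_force: [-0.2, -1.3, 1.0]
opening: 0.0585
t: 31.0
tool_pos: [0.5609, -0.3871, 0.0751]
orientation: [-1.517, 0.479, -0.48]
ft_force: [-0.7, 0.8, 5.5]
opening: 0.015
turn [-0.    -0.001  0.001] rows 1.0
shift [-0.1877 -0.1149 -0.0508] from [ 0.5609 -0.3871  0.0751] toolx yaw -35.1 y [ 0.001 -0.    -1.   ] j [-0.61  0.6   1.61  0.    0.92  0.01] op 0.015
```

```bash
python3 -m creep '[[[0,0,0,0,-0.01,0,0],[0,0,0,0,-0.02,0,0],[0,0,0,0,-0.025,0,0],[0,0,0,0,-0.025,0,0],[0,0,0,0,-0.025,0,0],[0,0,0,0,-0.015,0,0],[0,0,0,0,0,0,0]]]' && python3 -m creep '[[[0,0,0,-0.01,0,-0.003,0],[0,0,0,-0.018,0,-0.005,0],[0,0,0,-0.024,0,-0.006,0],[0,0,0,-0.024,0,-0.007,0],[0,0,0,-0.024,0,-0.007,0],[0,0,0,-0.024,0,-0.007,0],[0,0,0,-0.024,0,-0.006,0],[0,0,0,-0.018,0,-0.005,0]]]' && python3 -m creep '[[[0,0,0,-0.013,0,-0.003,0],[0,0,0,-0.006,0,-0.002,0],[0,0,0,0,0,0,0],[0,0,0,0,0,0,0]]]'; python3 - <<'E'
from h import *
s,im,d=look('wrist'); save(im,'w10.png')
go([.378,-.321,.19],-35)
E
```

```text
t: 31.7
tool_pos: [0.5617, -0.3876, 0.1968]
orientation: [-1.518, 0.476, -0.482]
ft_force: [-0.0, -0.6, -2.8]
opening: 0.0152
t: 32.5
tool_pos: [0.3953, -0.3273, 0.1924]
orientation: [-1.516, 0.482, -0.476]
ft_force: [0.5, 0.1, -2.3]
opening: 0.0146
t: 32.9
tool_pos: [0.3805, -0.3226, 0.1943]
orientation: [-1.517, 0.479, -0.48]
ft_force: [-0.2, 0.4, -2.6]
opening: 0.015
turn [-0.    -0.001  0.001] rows 1.0
shift [-0.0031  0.0043 -0.0001] from [ 0.3806 -0.3227  0.1943] toolx yaw -35.1 y [ 0.001 -0.    -1.   ] j [-0.71  0.2   1.94  0.    1.01 -0.09] op 0.0151
```

View pics/w10.png

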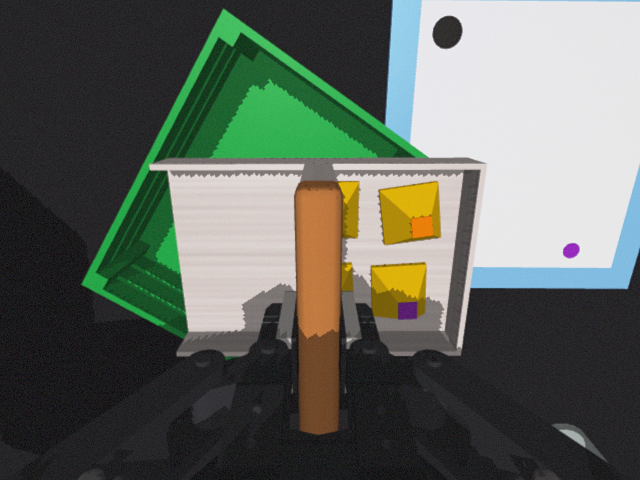

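```bash
python3 -m creep '[[[0,0,-0.06,-0.003,0.003,0,0],[0,0,-0.08,0,0,0,0],[0,0,-0.08,0,0,0,0],[0,0,-0.08,0,0,0,0],[0,0,-0.08,0,0,0,0],[0,0,-0.08,0,0,0,0],[0,0,-0.04,0,0,0,0],[0,0,0,0,0,0,0]]]' && python3 -m creep '[[[0,0,-0.04,0,0,0,0],[0,0,-0.04,0,0,0,0],[0,0,-0.05,0,0,0,0],[0,0,-0.05,0,0,0,0],[0,0,-0.05,0,0,0,0],[0,0,0,0,0,0,0],[0,0,0,0,0,0,0],[0,0,0,0,0,0,0]]]'; python3 - <<'E'
from h import *
go([.378,-.321,.19])
s,im,d=look('wrist'); save(im,'w11.png')
E
```

```text
t: 33.75
tool_pos: [0.3767, -0.3197, 0.1905]
orientation: [-1.636, 0.093, -0.864]
ft_force: [-0.6, 0.3, -3.3]
opening: 0.0149
t: 34.55
tool_pos: [0.3819, -0.3179, 0.1923]
orientation: [-1.65, -0.062, -0.995]
ft_force: [-0.5, 0.9, -1.5]
opening: 0.015
shift [-0.0026  0.0008 -0.0048] from [ 0.3819 -0.3179  0.1923] toolx yaw -35.0 y [ 0.521 -0.348 -0.78 ] j [-0.78 -0.01  2.41  0.99  0.14 -1.11] op 0.015
```

View pics/w11.png

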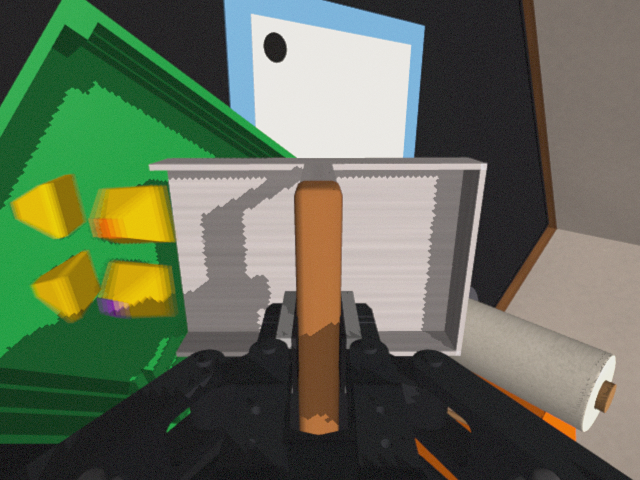

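```bash
python3 -m creep '[[[0,0,0,0.012,-0.016,0,0],[0,0,0,0.012,-0.016,0,0],[0,0,0.07,0,0,0,0],[0,0,0.08,0,0,0,0],[0,0,0.08,0,0,0,0],[0,0,0.08,0,0,0,0],[0,0,0.08,0,0,0,0],[0,0,0.08,0,0,0,0]]]' && python3 -m creep '[[[0,0,0.08,0,0,0,0],[0,0,0.08,0,0,0,0],[0,0,0.045,0,0,0,0],[0,0,0,0,0,0,0]]]'; python3 - <<'E'
from h import *
go([.5605,-.3875,.2],-35.1)
s,im,d=look('wrist'); save(im,'w12.png')
E
```

```text
t: 35.4
tool_pos: [0.381, -0.3175, 0.227]
orientation: [-1.566, 0.311, -0.636]
ft_force: [1.2, -0.2, -2.1]
opening: 0.015
t: 35.8
tool_pos: [0.382, -0.3181, 0.2264]
orientation: [-1.511, 0.463, -0.478]
ft_force: [0.7, -0.6, -2.4]
opening: 0.015
turn [-0.01   0.011  0.006] rows 1.0
shift [0.186  0.0264 0.0458] from [ 0.382  -0.3181  0.2264] toolx yaw -34.5 y [ 0.011  0.005 -1.   ] j [-0.7   0.16  1.91  0.01  1.07 -0.11] op 0.015
```

Back to the pad.

```bash
python3 -m creep '[[[-0.01,0.01,0.006,0,0,0,0],[0,0,0,0.031,0,0.008,0],[0,0,0,0.031,0,0.008,0],[0,0,0,0.031,0,0.008,0],[0,0,0,0.031,0,0.008,0],[0,0,0,0.031,0,0.007,0],[0,0,0,0.031,0,0.007,0],[0,0,0,0,0.02,0,0]]]' && python3 -m creep '[[[0,0,0,0,0.04,0,0],[0,0,0,0,0.04,0,0],[0,0,0,0,0.02,0,0],[0,0,0,0,0,0,0]]]'; python3 - <<'E'
from h import *
go([.5605,-.3875,.075],-35.1)
E
```

```text
t: 36.65
tool_pos: [0.5645, -0.3875, 0.2091]
orientation: [-1.518, 0.471, -0.486]
ft_force: [0.7, -0.2, -2.2]
opening: 0.0152
t: 37.05
tool_pos: [0.5579, -0.3835, 0.1032]
orientation: [-1.514, 0.482, -0.475]
ft_force: [-0.1, 0.4, -1.5]
opening: 0.015
turn [-0.002  0.002 -0.005] rows 1.0
shift [ 0.0044  0.0282 -0.0018] from [ 0.5579 -0.3835  0.1032] toolx yaw -35.0 y [-0.003  0.005 -1.   ] j [-0.61  0.57  1.61  0.    0.97  0.  ] op 0.015
```

```bash
python3 -m creep '[[[0,0,0,0.002,0.014,-0.001,0],[0,0,0,0,0.008,0,0],[0,0,0,0,0.003,0,0],[0,0,0,0,0.002,0,0],[0,0,0,0,0.001,0,0],[0,0,0,0,0,0,0]]]'
```

```text
t: 37.65
tool_pos: [0.5617, -0.3871, 0.0789]
orientation: [-1.515, 0.476, -0.479]
ft_force: [-0.0, -0.7, -1.6]
opening: 0.0152
```

```bash
python3 -m creep '[[[0,0,0,0,0.002,0,0],[0,0,0,0,0.001,0,0],[0,0,0,0,0.0005,0,0],[0,0,0,0,0,0,0],[0,0,0,0,0,0,0]]]'
```

```text
t: 38.15
tool_pos: [0.5616, -0.3868, 0.0753]
orientation: [-1.514, 0.476, -0.479]
ft_force: [-1.1, 1.7, 2.4]
opening: 0.0148
```

Contact made. Release and retreat.

```bash
python3 -m creep '[[[0,0,0,0,0,0,0.085],[0,0,0,0,0,0,0.085],[0,0,0,0,0,0,0.085],[0,0,0,0,0,0,0.085],[0,0,0,0,-0.02,0,0.085],[0,0,0,0,-0.04,0,0.085],[0,0,0,0,-0.04,0,0.085],[0,0,0,0,-0.04,0,0.085]]]' && python3 -m creep '[[[0,0,0,0,-0.04,0,0.085],[0,0,0,0,-0.03,0,0.085],[0,0,0,-0.02,0,0.04,0.085],[0,0,0,-0.02,0,0.04,0.085],[0,0,0,-0.02,0,0.04,0.085],[0,0,0,-0.02,0,0.04,0.085],[0,0,0,-0.02,0,0.04,0.085],[0,0,0,-0.02,0,0.04,0.085]]]' && python3 -m creep '[[[0,0,0,0,0,0.045,0.085],[0,0,0,0,0,0.045,0.085],[0,0,0,0,0,0.045,0.085],[0,0,0,0,0,0,0.085],[0,0,0,0,0,0,0.085]]]'; python3 - <<'E'
from h import *
s,im,d=look('top'); save(im,'top4.png'); X=pts('top',d)
m=(X[...,2]>.09)&(X[...,2]<.107)&(X[...,0]>.47)&(X[...,0]<.68)&(X[...,1]<-.25)&(X[...,1]>-.55); p=X[m]; print('handle',m.sum(),cv2.minAreaRect(p[:,:2].astype(np.float32)),np.median(p,0))
for o in ctrl.outline_of('top','standoff1')[:5]:
    P=X[o['region']]; P=P[~np.isnan(P[:,0])]; print(round(o['p'],2),np.round(o['xy']),np.median(P,0).round(3))
n=cv2.imread('pics/side1.png')[...,::-1]; s,im,d=look('side'); save(im,'s4.png')
a=n[180:340,200:420].repeat(3,0).repeat(3,1); b=im[180:340,200:420].repeat(3,0).repeat(3,1)
dif=np.abs(n.astype(int)-im).sum(2)>120; m=np.zeros_like(dif); m[210:320,225:380]=1; print('chest diff px',(dif&m).sum())
X=pts('side',d); print([(o['p'],pix('side',o['xy'],.04).round(3)) for o in ctrl.landmark_of('side','drawer_front')[:1]], s['tool_pos'])
E
```

```text
t: 38.95
tool_pos: [0.561, -0.3871, 0.2164]
orientation: [-1.514, 0.477, -0.479]
ft_force: [0.3, -0.7, 0.2]
opening: 0.0848
t: 39.75
tool_pos: [0.6002, -0.1202, 0.2859]
orientation: [-1.514, 0.476, -0.479]
ft_force: [0.6, -0.6, 0.4]
opening: 0.085
t: 40.25
tool_pos: [0.6776, -0.0104, 0.2857]
orientation: [-1.515, 0.475, -0.477]
ft_force: [-1.2, 0.4, 0.6]
opening: 0.0849
handle 424 ((0.559757649898529, -0.3871636688709259), (0.11706778407096863, 0.018466083332896233), 55.53935241699219) [ 0.55885067 -0.38662529  0.10006074]
0.76 [434. 313.] [ 0.349 -0.27   0.021]
0.74 [450. 325.] [ 0.324 -0.31   0.02 ]
0.51 [441. 343.] [ 0.282 -0.286  0.027]
0.43 [422. 324.] [ 0.319 -0.244  0.028]
0.36 [483. 226.] [ 0.554 -0.389  0.007]
chest diff px 96
[(0.88, array([0.569, 0.056, 0.04 ]))] [ 0.67696203 -0.01202837  0.28601418]
```

View pics/s4.png

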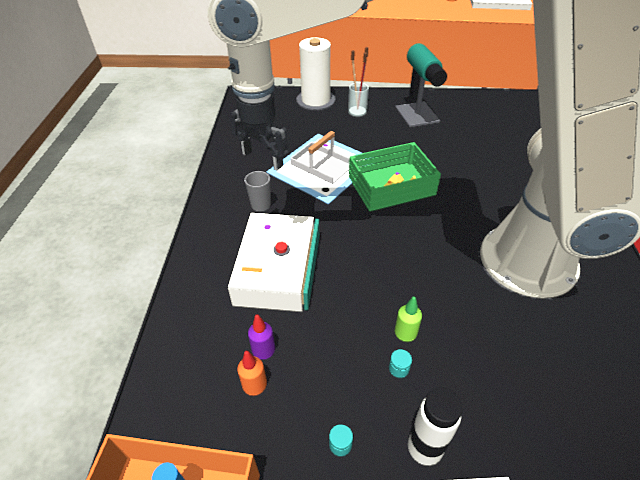

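View pics/top4.png

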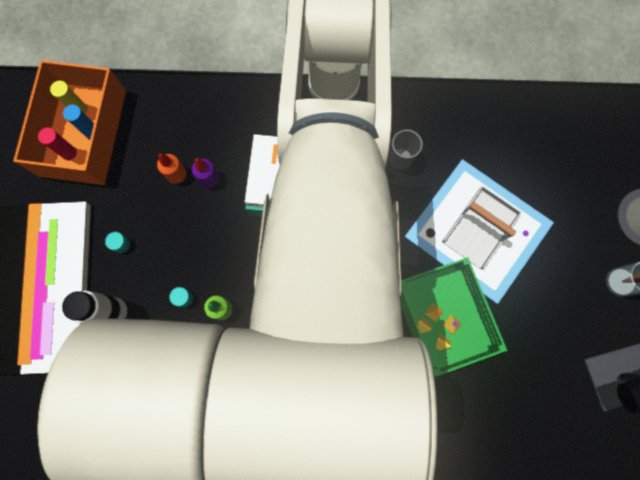

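```bash
python3 -c "from bench import ctrl; print(ctrl.job_done())"
```

```text
the job is handed in; nothing more can be done
None
```

I did every step and handed the job in at about t = 40 s. No verdict was reported.

- **Drawer and pots:** I pressed the button and the drawer sprang out. The orange, lime, purple and blue pots then went into it upright in one row, and a picture confirmed all four. I left both turquoise look-alikes alone.
- **Shutting the drawer:** I pushed it until it met a hard stop, with about 24 N along the push direction. It stayed shut after I backed off, and in the last side picture the chest differs from the start by only 96 pixels, which I put down to arm shadow. I could not see the pots once it was shut.
- **Tray and stand-offs:** I tipped the tray about 39° over the basket without the fingers going near the stand-offs. All four slid off, and the last top picture shows them inside the basket.
- **Tray on the pad:** The empty tray is back on the pad. Its grip bar measured about 2 mm from the pad's centre at its original height, so it stands flat.
- **Network check that disagreed:** The network also reported a weak fifth stand-off (p = 0.36) at the tray. The picture shows the tray empty, so I took it as a false report.
- **Bystanders:** The squeeze bottles, tumbler and flask look unmoved in the last pictures. The arm was clear of everything when I handed in.

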